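# Move the tape roll to the other fold-down hook and fold the empty one away

### The job

A roll of masking tape hangs on the open hook of one of the two posts; the hook of the other post is folded up. Flip that folded hook fully down, hang the roll on it, and then fold the emptied hook up flat until it snaps home, so that nobody catches a sleeve on it. Treat the hooks without brute force and leave the tubs and the flour shaker where they stand.

Things in the scene. Friction and masses are not known exactly. Their poses are not given: they have to be found in the camera images.
- post_a: Post whose hook is open and carries the tape at the start (left or right of the other). Fixed to the table: base plate 100 x 120 x 10 mm, upright steel strip 36 mm wide (y), 12 mm thick (x 0 to 12 mm), top at 205 mm. Origin on the table at the middle of the strip's front face; x points to the rear of the post (the hook opens to -x), y left, z up.
- post_b: The like post whose hook is folded at the start. Same sizes and axes as post_a.
- hook_a_hinge (a point): Middle of hook a's level hinge axis (along post y), 15 mm in front of the strip, 165 mm above the table; axes as the post's. The hook is a round steel bar, 10 mm thick, reaching 100 mm straight from the hinge to a short lip. Open, it points to post -x, rising 8 degrees to its end, lip up. Folded, it stands upright, its last 60 mm clear above the strip, lip to the rear (+x).
- hook_b_hinge (a point): The same point of hook b; same sizes.
- hook_a_tip (a point): Centre of the red end (11 mm ball) of hook a's lip: 106 mm along the bar's line from the hinge and 15 mm off it, on the upper side when open, on the rear side when folded.
- hook_b_tip (a point): The same point of hook b.
- hook_a (a joint): Angle of hook a in rad: 0 folded upright, 1.43 open on its stop. An over-centre spring holds it folded: 4 to 5 N to the front at the red end frees it; past 0.36 rad it springs open.
- hook_b (a joint): Angle of hook b in rad; values and spring as hook a. To fold a hook, lift the bar from beneath and push it to the rear against up to 10 N at mid-bar; below 0.36 rad it snaps home against a stop. Let go sooner, it falls open again.
- tape_center (a point): Centre of the roll of masking tape: outer diameter 78 mm, hole 50 mm, 18 mm thick, 60 g. Its z axis is the roll's axle, which is level and lies along post_a's x while it hangs; the bar passes through the hole, so the centre hangs about 20 mm below the bar's centre line, about 55 mm out from the hinge at the start.
- flour_shaker: Grey flour shaker, 72 mm wide, 88 mm high, standing on the table; origin under its centre.
- tub: White tub with blue lid, 73 mm wide, 47 mm high, on the table; origin under its centre.
- big_tub: White tub with white lid, 73 mm wide, 64 mm high, on the table; origin under its centre.
Things that resemble listed ones, but are neither listed nor needed, are in the scene too. Leave any turquoise look-alike of the part that bears tape_center alone.

How it is judged (in metres and radians):
On the way, in this order (a step that is already met when the one before it is completed fails the run):
1. hook b is flipped down, open to within 0.1 rad of its stop (value of joint hook_b above 1.33 rad), for 0.2 s.
2. the roll hangs by its hole on the bar of hook b, let go (x of tape_center in the frame of hook_b_hinge between -0.105 and -0.015 m and y of tape_center in the frame of hook_b_hinge between -0.02 and 0.02 m and z of tape_center in the frame of hook_b_hinge between -0.035 and 0.008 m and angle between the z axis of tape_center and the x axis of post_b, either way round below 0.8 rad and contact force between the fingers and tape below 0.05 N), for 0.2 s.
3. the emptied hook a is folded flat, to within 0.1 rad (value of joint hook_a below 0.1 rad), for 0.2 s.
At the end, for the whole second after the job is handed in: Hook a is folded (below 0.1 rad), hook b is open (above 1.33 rad), and the roll hangs at rest by its hole on hook b's bar: its centre 15 to 105 mm in front of the hinge, within 20 mm sideways, between 35 mm below and 8 mm above the height of the hinge, its axle within 0.8 rad of the post's x axis (value of joint hook_a below 0.1 rad and value of joint hook_b above 1.33 rad and x of tape_center in the frame of hook_b_hinge between -0.105 and -0.015 m and y of tape_center in the frame of hook_b_hinge between -0.02 and 0.02 m and z of tape_center in the frame of hook_b_hinge between -0.035 and 0.008 m and angle between the z axis of tape_center and the x axis of post_b, either way round below 0.8 rad and linear speed of tape below 0.05 m/s); the robot touches nothing.
It fails at once if a hook or post is strained: the fingers press on it with over 45 N (contact force between the fingers and post_a above 45 N or contact force between the fingers and post_b above 45 N).
It fails at once if the flour shaker or a tub is moved by more than 30 mm (distance of any of flour_shaker, tub, big_tub from where it was at the start of the episode above 0.03 m).
It also fails if it takes over 72 s, if anything falls off the work surface, if the arm or the gripper's body presses on something with over 40 N, if the wrist force passes 120 N, or if a joint passes its speed limit or range.

### The arm

A 6-joint arm with a two-finger parallel gripper is mounted at the origin on a cart in front of the work surface, level with it; the furniture and walls round the work are solid. World frame = base frame: x ahead of the robot, y to its left, z up, the work surface at z = 0. Lengths are in mm, angles in rad, forces in N, time in s.
With the tool pointing down it reaches from about 300 to 875 mm from the base axis. Payload 4.2 kg.
Tool frame: the origin (TCP) lies at the very end of the fingers, on their centre line; the grasp point (between the pads) lies arm.hold_point_z behind it (arm.hold_point_z is the distance from the TCP to the grasp point, in mm); x points along the fingers, z is the direction in which the jaws open and shut, and the axes are right-handed (so a half turn about x gives the same grasp; the last joint's range is limited). The gripper opens to 85 mm and grips with 20 to 120 N. Pads are 22 mm wide; open, the fingers measure 114 mm over their backs; the gripper's body (76 mm by 85 mm) begins 54 mm behind the grasp point. The pads swing forward as they close: fully open they stand 13 mm farther back than shut.
Start: joints at [1.13, 0.32, 1.565, -0, 1.257, -0.02], TCP at [234.886, 524.852, 231.338] pointing down, gripper open.
Joint ranges: [-3.11, 3.11], [-0.84, 2.01], [0.21, 2.61], [-1.34, 4.49], [0.05, 2.63], [-2.56, 2.56]. Speed limits (rad/s): [2.57, 2.57, 3.14, 3.14, 3.14, 3.14].

### API

Orientations are given as a unit quaternion [x, y, z, w].
In Python, from rig import arm gives the robot as it stands. The module is installed in compiled form; this text tells all that it offers.
- The arm moves only by the tool arm_command, never from a script. Its argument "plan" is a list of rows, each an object with "grip": the opening, from -1 (shut) to 1 (fully open); "linear": the shift along the world's x, y, z in units of 60 mm (1.0 is 60 mm), a list of three; "delta_rot": the turn, a rotation vector about the world's x, y, z in units of 10 degrees (1.0 is 10 degrees), a list of three. A call has exactly 10 rows; each row shifts and turns the commanded pose from where the row before left it; what a row does not reach is not made up. A row lasts 1/8 s, in which the tool goes at most 62.5 mm and 10.7 degrees, less where a joint would pass 70% of its speed; a pose out of reach is approached as far as the arm can. A call is refused whole if a number of a shift passes 1 or a number of a turn 1, either way. A call with a gripper value outside its range is refused whole. The fingers move at their own pace and stop on an object; the grip force is fixed at half the most. Time passes only in rows, so rows that do not move let the fingers close, or fill a call up. It gives the time, the measured TCP pose, the force and the opening at its end, in the units of the state.
- arm.observe(): the state, without advancing time (a new reading comes with each control period).
- arm.capture(name): name is "scene" or "top" or "wrist"; returns the picture (384x512x3 uint8, red, green, blue); there is no depth.
- arm.get_calibration(name): a dict with "intrinsics" (3x3 intrinsics, pixels), "rvec" (rotation vector, rad) and "tvec" (3), from world to camera coordinates, as OpenCV has them. Camera axes: x right, y down, z forward; pixel columns grow to the right and rows downward; lengths in mm; the calibration is good to about 2 mm. A picture is of the moment at which its call begins: read the wrist's pose just before it. get_calibration takes no time and is no camera call; for the wrist camera it gives the pose at the moment of the call.
- arm.sign_off(): hands the job in, once; it reports no verdict.
The state is a dict: "clock": time; "q": joint angles; "joint_vel": joint speeds; "joint_efforts": joint torques, N m; "tcp_pos": TCP position; "tool_rot": TCP orientation; "ft_force": force on the tool from outside, world axes, zero at the start; "moment": the same for the moment, N m; "grip_width": finger opening in mm.
Only numpy, scipy, OpenCV 4.12 (cv2) and the standard library are available. Lean on these libraries where they do the work, as an engineer would, in place of code of your own. Each camera call takes 0.05 s, during which the arm holds its last target.

## Working session

There is one attempt and no reset: what is moved stays moved. The work goes in short steps, Python scripts to look and compute and a tool call to move; the robot and the scene stay as the last step left them, time stands still between calls to the robot, and variables do not carry over. Pictures are saved under pics/ and viewed, and the job is handed in when it is done.

Besides the shell and the picture viewer there is one more tool, called after ">>>" as name([rows], argument=value, ...), one row to a line, values as JSON. arm_command: Moves the arm, as the interface text tells. Its arguments: {"type":"object","properties":{"plan":{"type":"array","items":{"type":"object","properties":{"grip":{"type":"number"},"linear":{"type":"array","items":{"type":"number"}},"delta_rot":{"type":"array","items":{"type":"number"}}}}}},"required":["plan"]}

```bash
mkdir -p pics
cat > h.py <<'E'
import numpy as np, cv2
from rig import arm
from scipy.spatial.transform import Rotation as R
def snap(n,name,s=1.5):
    im=arm.capture(n); cv2.imwrite(f'pics/{name}_raw.png',im[:,:,::-1])
    cv2.imwrite(f'pics/{name}.png',cv2.resize(im[:,:,::-1],None,fx=s,fy=s)); return im
def cal(n):
    c=arm.get_calibration(n); return np.array(c['intrinsics']),cv2.Rodrigues(np.array(c['rvec'],float))[0],np.array(c['tvec'],float).ravel()
def ray(c,uv):
    K,Rm,t=c; d=Rm.T@np.linalg.inv(K)@np.array([uv[0],uv[1],1.]); return -Rm.T@t, d/np.linalg.norm(d)
def plane(c,uv,z):
    o,d=ray(c,uv); return o+d*(z-o[2])/d[2]
def tri(obs):
    A=np.zeros((3,3));b=np.zeros(3)
    for c,uv in obs:
        o,d=ray(c,uv);P=np.eye(3)-np.outer(d,d);A+=P;b+=P@o
    x=np.linalg.solve(A,b); return x,[round(float(np.linalg.norm(np.cross(x-ray(c,uv)[0],ray(c,uv)[1]))),1) for c,uv in obs]
def proj(c,p):
    K,Rm,t=c; q=K@(Rm@np.array(p,float)+t); return q[:2]/q[2]
E
python3 - <<'E'
from h import *
for n in ('scene','top','wrist'):
    snap(n,n+'0'); c=cal(n); print(n,c[0][0,0],-c[1].T@c[2])
    np.savez(f'{n}0.npz',K=c[0],R=c[1],t=c[2])
print(arm.observe(), arm.hold_point_z)
E
```

```text
scene 393.1507490934773 [  87.73055586 -804.28655838 1205.36758715]
top 392.0470141168655 [ 257.13204937  -17.56853041 1346.89576407]
wrist 313.0429443560156 [160.75974339 558.20566133 372.97871719]
{'clock': 0.15, 'q': array([ 1.13000117e+00,  3.20161849e-01,  1.56537767e+00,  3.56617729e-06,
        1.25739057e+00, -2.00093735e-02]), 'joint_vel': array([-0.00071478, -0.0012825 , -0.00349298,  0.00022401, -0.00125842,
        0.00036859]), 'joint_efforts': array([ 4.61467098e-04, -4.15841031e+01, -2.34345102e+01, -9.62825766e-05,
        5.90080657e-03,  1.93912035e-05]), 'tcp_pos': array([234.7306863 , 524.52806489, 230.67395162]), 'tool_rot': array([-0.38480013,  0.59379913,  0.38430384,  0.59299411]), 'ft_force': array([ 0.35531393,  0.44706484, -0.25948037]), 'moment': array([-0.05889651,  0.00805182,  0.03902209]), 'grip_width': 85.43721625451936} 18.700000000000003
```

View pics/scene0.png

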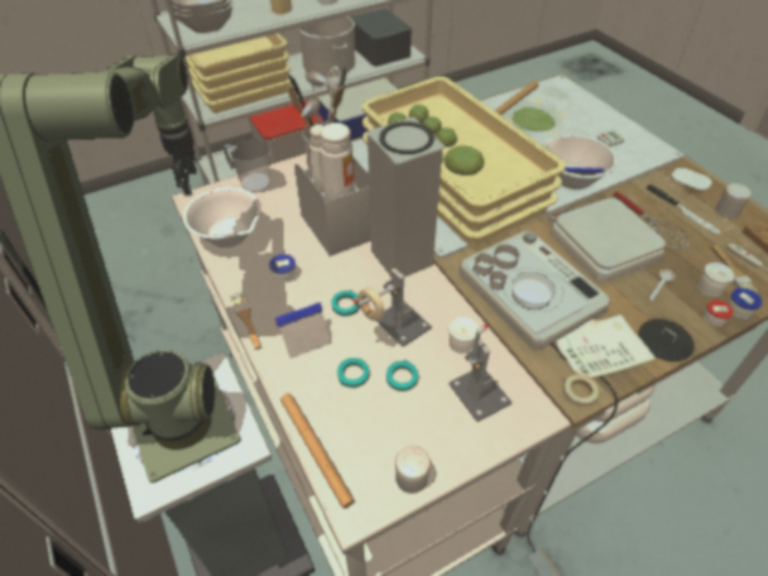

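View pics/top0.png

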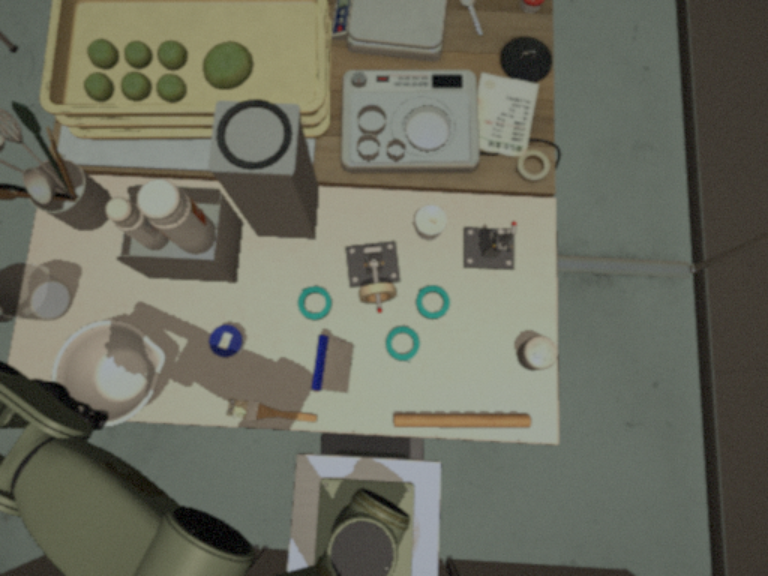

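View pics/wrist0.png

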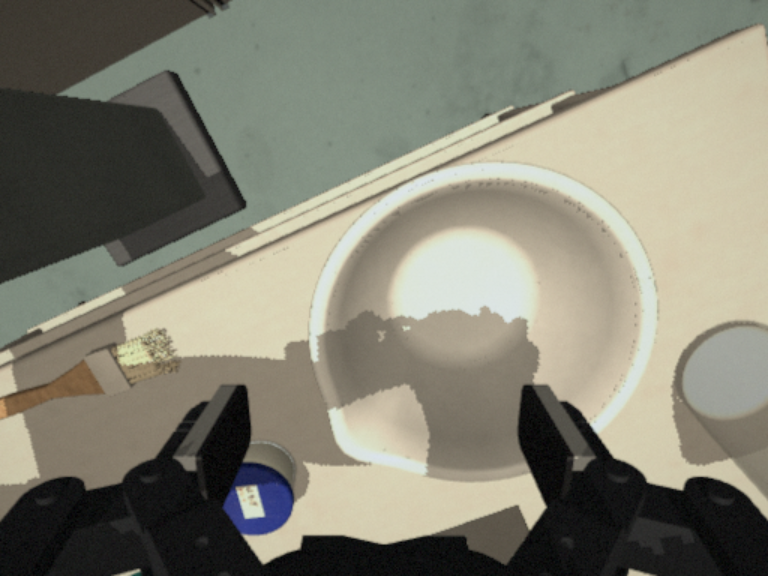

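The open hook with the tan roll (post_a) is at top picture (375,285). The folded hook with its red tip at (513,223) is post_b. The turquoise rings at (315,302), (433,301) and (402,343) are decoys, and so is the beige ring lying at (534,164). I'll confirm with an enlarged crop and measure.

Run:
```python
import cv2,numpy as np
t=cv2.imread('pics/top0_raw.png');s=cv2.imread('pics/scene0_raw.png')
a=cv2.resize(t[135:215,210:360],None,fx=5,fy=5,interpolation=cv2.INTER_CUBIC); cv2.imwrite('pics/topcrop.png',a)
b=cv2.resize(s[170:290,220:350],None,fx=5,fy=5,interpolation=cv2.INTER_CUBIC)[:600]; cv2.imwrite('pics/scenecrop.png',b)
for n,im in (('top',t),('scene',s)):
    hsv=cv2.cvtColor(im,cv2.COLOR_BGR2HSV)
    m=(((hsv[...,0]<8)|(hsv[...,0]>170))&(hsv[...,1]>110)&(hsv[...,2]>70)).astype('uint8')
    k,l,st,c=cv2.connectedComponentsWithStats(m)
    print(n,[(np.round(c[i],1).tolist(),int(st[i,4])) for i in range(1,k)])
    g=cv2.cvtColor(im,cv2.COLOR_BGR2GRAY)
    m=((g<95)&(hsv[...,1]<80)).astype('uint8')
    k,l,st,c=cv2.connectedComponentsWithStats(m)
    print([(np.round(c[i]).tolist(),st[i].tolist()) for i in range(1,k) if 100<st[i,4]<2500])
```

```text
top [([355.6, 1.2], 43), ([226.0, 18.5], 10), ([254.5, 52.0], 6), ([130.0, 140.0], 1), ([131.0, 142.0], 1), ([133.0, 143.0], 1), ([132.0, 144.7], 3), ([135.0, 144.5], 2), ([342.2, 148.6], 5), ([252.5, 206.5], 4)]
[([253.0, 24.0], [221, 0, 82, 41, 586]), ([10.0, 32.0], [0, 18, 24, 29, 205]), ([351.0, 39.0], [334, 21, 35, 34, 819]), ([298.0, 54.0], [288, 50, 20, 9, 144]), ([38.0, 118.0], [0, 67, 74, 86, 1936]), ([169.0, 89.0], [144, 66, 51, 47, 758]), ([273.0, 113.0], [226, 104, 95, 14, 364]), ([88.0, 137.0], [79, 124, 15, 27, 141]), ([132.0, 163.0], [78, 125, 84, 63, 2162]), ([103.0, 156.0], [94, 144, 20, 23, 180]), ([325.0, 165.0], [309, 151, 33, 28, 775]), ([248.0, 176.0], [231, 161, 35, 30, 697]), ([8.0, 194.0], [0, 175, 25, 41, 589]), ([396.0, 185.0], [375, 181, 47, 11, 226]), ([89.0, 231.0], [74, 218, 29, 43, 261]), ([7.0, 278.0], [0, 266, 21, 23, 249]), ([247.0, 297.0], [213, 288, 70, 19, 1007]), ([349.0, 379.0], [292, 370, 134, 14, 1101])]
scene [([202.0, 68.9], 13), ([185.3, 80.9], 570), ([209.1, 78.8], 23), ([213.5, 78.5], 4), ([419.1, 135.2], 64), ([236.5, 200.5], 4), ([480.1, 205.8], 127), ([323.5, 217.0], 6)]
[([134.0, 11.0], [112, 0, 42, 21, 445]), ([252.0, 26.0], [226, 6, 49, 56, 1235]), ([404.0, 45.0], [296, 19, 200, 63, 1576]), ([394.0, 44.0], [387, 39, 17, 11, 103]), ([272.0, 91.0], [254, 81, 36, 22, 198]), ([272.0, 129.0], [263, 111, 22, 36, 312]), ([236.0, 160.0], [222, 150, 25, 18, 136]), ([263.0, 208.0], [254, 190, 15, 37, 171]), ([445.0, 226.0], [426, 212, 37, 29, 757]), ([352.0, 311.0], [346, 298, 14, 27, 158]), ([339.0, 342.0], [334, 332, 13, 21, 106])]
```

View pics/topcrop.png

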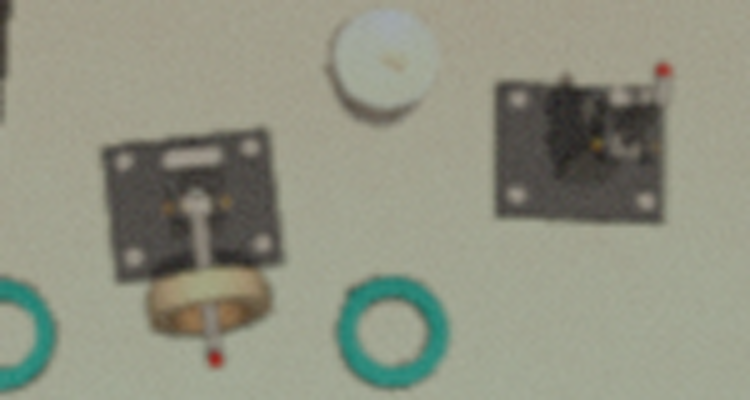

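View pics/scenecrop.png

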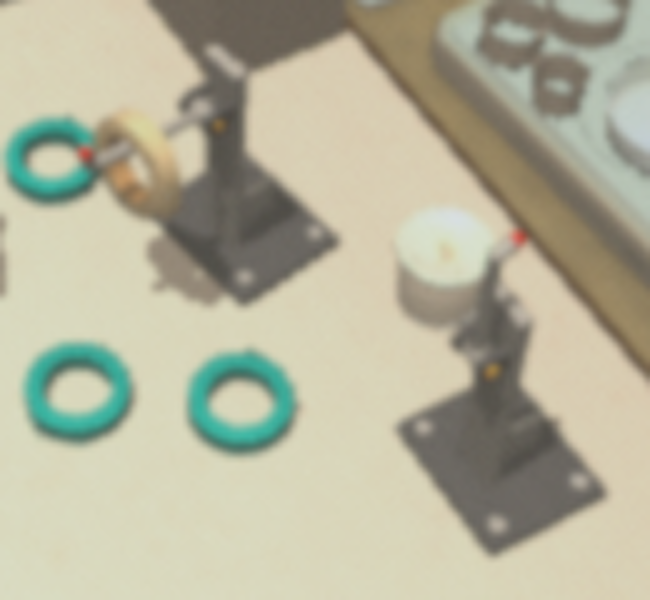

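The enlarged crop confirms it. The tan roll is on the open hook of the left post (topcrop 208,300), with the turquoise rings lying flat around it. The right post's bar is upright with its red end at (663,70). Now the geometry.

Run:
```python
from h import *
def L(n):
    d=np.load(f'{n}0.npz'); return d['K'],d['R'],d['t']
T,S=L('top'),L('scene')
f=lambda o,p:(o[0]+(p[0]+.5)/5-.5,o[1]+(p[1]+.5)/5-.5)
t=lambda p:f((210,135),p); s=lambda p:f((220,170),p)
pa=[(105,148),(268,130),(283,262),(118,282)]; pb=[(497,82),(664,92),(664,221),(497,215)]
for n,P in (('a',pa),('b',pb)):
    c=np.array([plane(T,t(p),10)[:2] for p in P]); print(n,c.round().tolist(),c.mean(0).round(1))
    e=[c[1]-c[0],c[2]-c[3]]; print('front edge dir',[np.degrees(np.arctan2(-v[0],-v[1])).round(1)*-1 for v in e],[np.linalg.norm(v).round() for v in e])
    e=[c[0]-c[3],c[1]-c[2]]; print('side yaw',[np.degrees(np.arctan2(v[1],v[0])).round(1) for v in e],[np.linalg.norm(v).round() for v in e])
print('tipA',tri([(T,t((215,358))),(S,s((87,156)))]))
print('tipB',tri([(T,t((663,70))),(S,s((519,238)))]))
print('stripA pins L', tri([(T,t((226,202))),(S,s((220,124)))]),'B R',plane(T,t((655,147)),165))
print('tubs', plane(T,t((385,60)),64), plane(T,(540/1.5,350/1.5),88),plane(T,(226/1.5,340/1.5),47))
for n,p,z in (('tower top front R',(300/1.5,170/1.5),300),('tower base front R',(315/1.5,236/1.5),0),('tower base front L',(255/1.5,236/1.5),0)): print(n,plane(T,p,z).round())
r=R.from_quat(arm.observe()['tool_rot']).as_matrix(); print(r.round(3))
```

```text
a [[625.0, 80.0], [644.0, -34.0], [549.0, -49.0], [529.0, 65.0]] [586.4  15.6]
front edge dir [np.float64(9.5), np.float64(10.0)] [np.float64(116.0), np.float64(116.0)]
side yaw [np.float64(9.0), np.float64(8.9)] [np.float64(97.0), np.float64(96.0)]
b [[688.0, -195.0], [686.0, -314.0], [592.0, -314.0], [590.0, -197.0]] [ 639.1 -255.2]
front edge dir [np.float64(-0.6), np.float64(0.9)] [np.float64(119.0), np.float64(117.0)]
side yaw [np.float64(1.2), np.float64(0.2)] [np.float64(97.0), np.float64(94.0)]
tipA (array([448.18751671,  -6.65105974, 189.58809281]), [0.7, 0.7])
tipB (array([ 615.85674037, -255.45787932,  271.76303958]), [0.3, 0.3])
stripA pins L (array([550.76173202,  -8.33744116, 167.48935151]), [0.2, 0.2]) B R [ 600.50418732 -274.12838895  165.        ]
tubs [ 682.09384561 -111.15384566   64.        ] [ 395.80664732 -353.72132307   88.        ] [386.11322866 328.87839013  47.        ]
tower top front R [690. 156. 300.]
tower base front R [649. 156.   0.]
tower base front L [641. 299.   0.]
[[-0.001 -0.913  0.408]
 [-0.001  0.408  0.913]
 [-1.     0.    -0.001]]
```

Hinge a is at about (550,10), yaw 9°. Hinge b is at about (600.5,-255.5), yaw about 0.5°. First I bring the closed fingers behind hook b's red end.

>>> arm_command([
  {"grip": -1,"linear": [0,0,0.8],"delta_rot": [0,0,0]},
  {"grip": -1,"linear": [0,0,0.8],"delta_rot": [0,0,0]},
  {"grip": -1,"linear": [0.43,-0.81,0.05],"delta_rot": [0,0,-0.6]},
  {"grip": -1,"linear": [0.43,-0.81,0.05],"delta_rot": [0,0,-0.6]},
  {"grip": -1,"linear": [0.43,-0.81,0.05],"delta_rot": [0,0,-0.6]},
  {"grip": -1,"linear": [0.43,-0.81,0.05],"delta_rot": [0,0,-0.6]},
  {"grip": -1,"linear": [0.43,-0.81,0.05],"delta_rot": [0,0,-0.6]},
  {"grip": -1,"linear": [0.43,-0.81,0],"delta_rot": [0,0,-0.6]},
  {"grip": -1,"linear": [0.43,-0.81,0],"delta_rot": [0,0,-0.6]},
  {"grip": -1,"linear": [0.43,-0.81,0],"delta_rot": [0,0,-0.6]},
])

```text
clock: 1.4
tcp_pos: [441.7, 134.4, 342.2]
tool_rot: [-0.109, 0.699, 0.109, 0.699]
ft_force: [0.2, 0.5, 0.7]
grip_width: -0.1
```

>>> arm_command([
  {"grip": -1,"linear": [0.435,-0.81,0],"delta_rot": [0,0,-0.22]},
  {"grip": -1,"linear": [0.435,-0.81,0],"delta_rot": [0,0,-0.22]},
  {"grip": -1,"linear": [0.435,-0.81,0],"delta_rot": [0,0,-0.22]},
  {"grip": -1,"linear": [0.435,-0.81,0],"delta_rot": [0,0,-0.22]},
  {"grip": -1,"linear": [0.435,-0.81,0],"delta_rot": [0,0,-0.22]},
  {"grip": -1,"linear": [0.435,-0.81,0],"delta_rot": [0,0,-0.22]},
  {"grip": -1,"linear": [0.435,-0.81,0],"delta_rot": [0,0,-0.22]},
  {"grip": -1,"linear": [0.435,-0.81,0],"delta_rot": [0,0,-0.22]},
  {"grip": -1,"linear": [0,0,-0.4],"delta_rot": [0,0,0]},
  {"grip": -1,"linear": [0,0,-0.4],"delta_rot": [0,0,0]},
])

```text
clock: 2.65
tcp_pos: [650.2, -253.8, 292.6]
tool_rot: [-0.001, 0.707, 0.002, 0.707]
ft_force: [-0.1, -0.3, -0.7]
grip_width: -0.1
```

Run:
```python
from h import *
o=arm.observe(); print(o['tcp_pos'],o['q'].round(2)); c=cal('wrist'); snap('wrist','w1'); 
print(proj(c,[615.9,-255.5,271])*1.5, proj(c,o['tcp_pos'])*1.5)
print(R.from_quat(o['tool_rot']).as_matrix().round(3))
snap('top','t1')
```

```text
[ 650.24893413 -253.75060765  292.58831471] [-0.39  0.5   1.13  0.    1.51 -0.39]
[294.27977134 363.82312316] [382.841927 388.470057]
[[-0.001 -0.004  1.   ]
 [ 0.001  1.     0.004]
 [-1.     0.001 -0.001]]
```

View pics/w1.png

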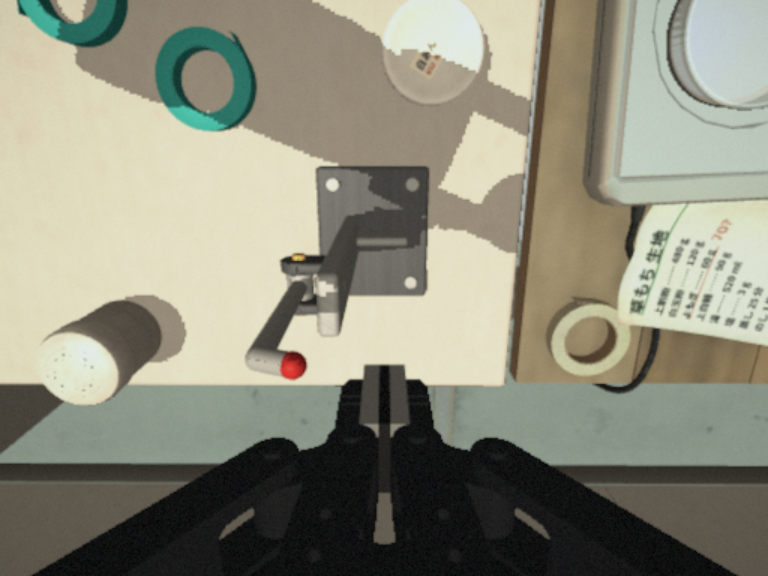

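The red ball is at (292,365), where I predicted it. The closed fingers stand behind it. I lower them and pull gently to the front.

>>> arm_command([
  {"grip": -1,"linear": [0,-0.03,-0.5],"delta_rot": [0,0,0]},
  {"grip": -1,"linear": [-0.15,0,0],"delta_rot": [0,0,0]},
  {"grip": -1,"linear": [-0.15,0,0],"delta_rot": [0,0,0]},
  {"grip": -1,"linear": [-0.15,0,0],"delta_rot": [0,0,0]},
  {"grip": -1,"linear": [-0.15,0,0],"delta_rot": [0,0,0]},
  {"grip": -1,"linear": [-0.15,0,0],"delta_rot": [0,0,0]},
  {"grip": -1,"linear": [-0.15,0,0],"delta_rot": [0,0,0]},
  {"grip": -1,"linear": [-0.15,0,0],"delta_rot": [0,0,0]},
  {"grip": -1,"linear": [-0.15,0,0],"delta_rot": [0,0,0]},
  {"grip": -1,"linear": [-0.15,0,0],"delta_rot": [0,0,0]},
])

```text
clock: 4.0
tcp_pos: [568.0, -254.5, 263.8]
tool_rot: [-0.002, 0.708, 0.002, 0.707]
ft_force: [0.7, 0.2, -0.3]
grip_width: 0.1
```

Run:
```python
from h import *
o=arm.observe(); print(o['tcp_pos'],o['ft_force']); c=cal('wrist'); snap('wrist','w2')
```

```text
[ 568.01441042 -254.46918905  263.77745584] [ 0.72362348  0.18952974 -0.30440262]
```

View pics/w2.png

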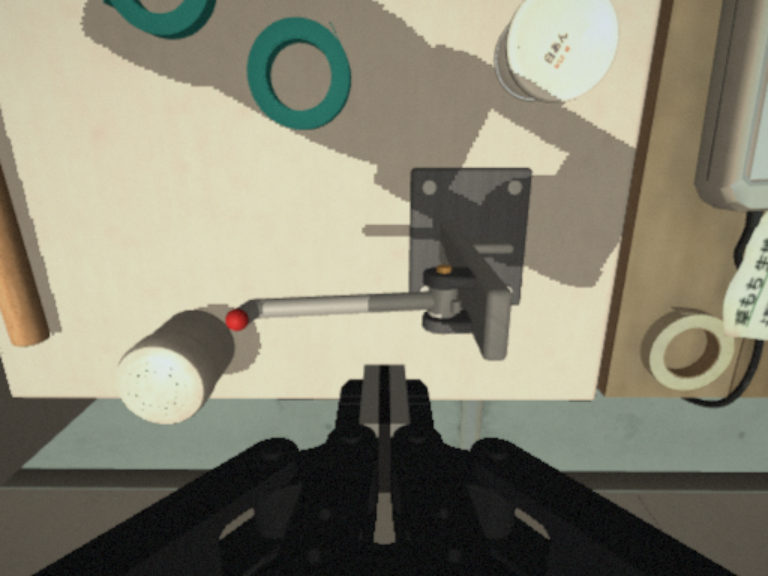

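Hook b is open: its bar lies level forward with the red end at (237,320), and the force is near zero. Next I go above the roll.

>>> arm_command([
  {"grip": -0.1,"linear": [-0.2,0.71,0.1],"delta_rot": [0,0,0.15]},
  {"grip": -0.1,"linear": [-0.2,0.71,0.1],"delta_rot": [0,0,0.15]},
  {"grip": -0.1,"linear": [-0.2,0.71,0.1],"delta_rot": [0,0,0.15]},
  {"grip": -0.1,"linear": [-0.2,0.71,0.1],"delta_rot": [0,0,0.15]},
  {"grip": -0.1,"linear": [-0.2,0.71,0.1],"delta_rot": [0,0,0.15]},
  {"grip": -0.1,"linear": [-0.2,0.71,0],"delta_rot": [0,0,0.15]},
  {"grip": -0.1,"linear": [0,0,0],"delta_rot": [0,0,0]},
  {"grip": -0.1,"linear": [0,0,0],"delta_rot": [0,0,0]},
  {"grip": -0.1,"linear": [0,0,0],"delta_rot": [0,0,0]},
  {"grip": -0.1,"linear": [0,0,0],"delta_rot": [0,0,0]},
])

```text
clock: 5.3
tcp_pos: [497.3, 0.2, 294.1]
tool_rot: [-0.057, 0.705, 0.057, 0.705]
ft_force: [0.0, 0.1, -0.4]
grip_width: 38.6
```

Run:
```python
from h import *
o=arm.observe(); print(o['tcp_pos'],o['grip_width']); c=cal('wrist'); snap('wrist','w3')
np.savez('w3.npz',K=c[0],R=c[1],t=c[2])
def P(h,yaw,u,v,z): 
    a=np.radians(yaw); return [h[0]+u*np.cos(a)-v*np.sin(a),h[1]+u*np.sin(a)+v*np.cos(a),z]
A=(549.8,9.8)
for n,p in (('tip',P(A,9,-102.9,0,194.6)),('hinge',P(A,9,0,0,165)),('tape front top',P(A,9,-64,0,191.7)),('rear top',P(A,9,-46,0,191.7))): print(n,(proj(c,p)*1.5).round())
```

```text
[4.97322471e+02 2.18226273e-01 2.94137423e+02] 38.60892295279952
tip [292. 293.]
hinge [472. 278.]
tape front top [364. 291.]
rear top [397. 292.]
```

View pics/w3.png

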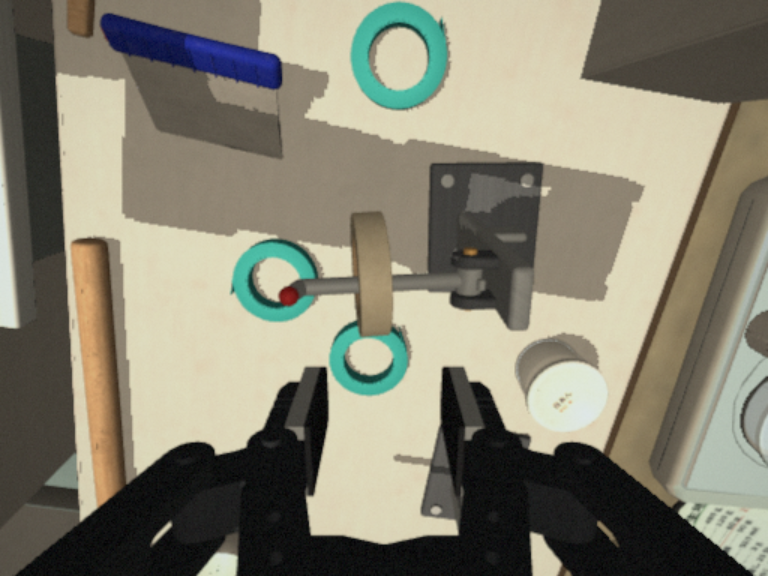

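The tape rim is at (374,290), about 3.5 mm farther out than the nominal 55 mm and turned about 3°. I correct for that, lower so the fingertips stay above the bar, and look before closing.

>>> arm_command([
  {"grip": -0.1,"linear": [-0.09,0.01,0],"delta_rot": [0,0,0.25]},
  {"grip": -0.1,"linear": [0,0,-0.4],"delta_rot": [0,0,0]},
  {"grip": -0.1,"linear": [0,0,-0.4],"delta_rot": [0,0,0]},
  {"grip": -0.1,"linear": [0,0,-0.4],"delta_rot": [0,0,0]},
  {"grip": -0.1,"linear": [0,0,-0.3],"delta_rot": [0,0,0]},
  {"grip": -0.1,"linear": [0,0,-0.2],"delta_rot": [0,0,0]},
  {"grip": -0.1,"linear": [0,0,-0.1],"delta_rot": [0,0,0]},
  {"grip": -0.1,"linear": [0,0,0],"delta_rot": [0,0,0]},
  {"grip": -0.1,"linear": [0,0,0],"delta_rot": [0,0,0]},
  {"grip": -0.1,"linear": [0,0,0],"delta_rot": [0,0,0]},
])

```text
clock: 6.6
tcp_pos: [492.0, 1.6, 186.9]
tool_rot: [-0.073, 0.703, 0.073, 0.704]
ft_force: [-0.5, -1.0, -0.0]
grip_width: 38.7
```

Run:
```python
from h import *
o=arm.observe(); print(o['tcp_pos'],o['grip_width']); c=cal('wrist'); snap('wrist','w4')
s=snap('scene','s4'); cv2.imwrite('pics/s4c.png',cv2.resize(s[150:260,200:340,::-1],None,fx=5,fy=5,interpolation=cv2.INTER_CUBIC))
```

```text
[492.02222363   1.6468114  186.90271406] 38.650820303488366
```

View pics/w4.png

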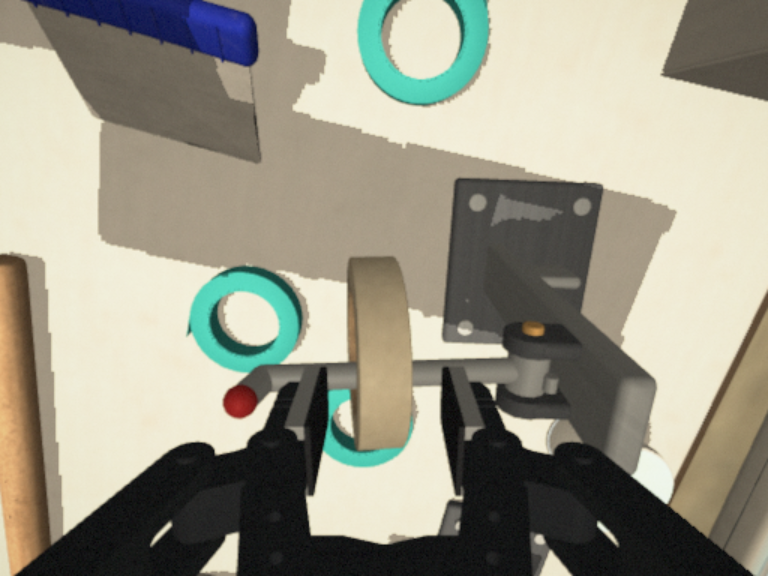

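View pics/s4c.png

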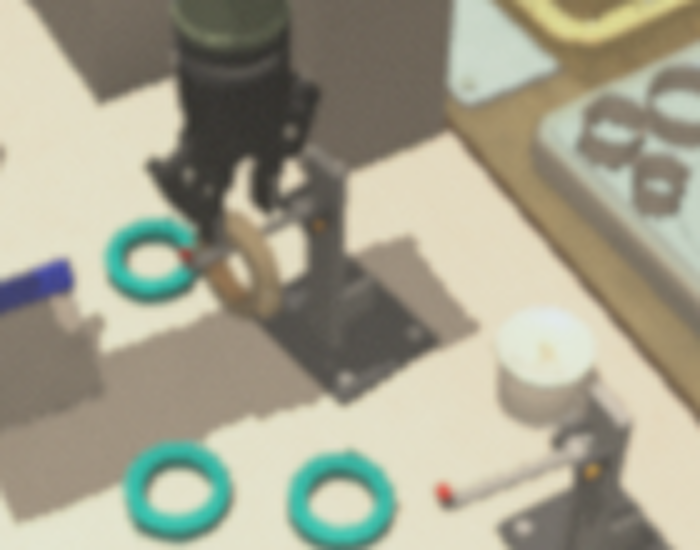

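The roll sits centred between the pads (rim x 350–412, pads at 325 and 445). I lower 5 mm and close.

>>> arm_command([
  {"grip": -0.1,"linear": [0,0,-0.1],"delta_rot": [0,0,0]},
  {"grip": -0.3,"linear": [0,0,0],"delta_rot": [0,0,0]},
  {"grip": -1,"linear": [0,0,0],"delta_rot": [0,0,0]},
  {"grip": -1,"linear": [0,0,0],"delta_rot": [0,0,0]},
  {"grip": -1,"linear": [0,0,0],"delta_rot": [0,0,0]},
  {"grip": -1,"linear": [0,0,0],"delta_rot": [0,0,0]},
  {"grip": -1,"linear": [0,0,0],"delta_rot": [0,0,0]},
  {"grip": -1,"linear": [0,0,0],"delta_rot": [0,0,0]},
  {"grip": -1,"linear": [0,0,0.1],"delta_rot": [0,0,0]},
  {"grip": -1,"linear": [0,0,0.1],"delta_rot": [0,0,0]},
])

```text
clock: 7.95
tcp_pos: [491.7, 1.6, 192.3]
tool_rot: [-0.073, 0.703, 0.073, 0.703]
ft_force: [0.4, -0.8, 0.4]
grip_width: 16.3
```

Run:
```python
from h import *
o=arm.observe(); print(o['tcp_pos'],o['grip_width'],o['ft_force']); snap('wrist','w5')
s=snap('scene','s5'); cv2.imwrite('pics/s5c.png',cv2.resize(s[150:260,200:340,::-1],None,fx=5,fy=5,interpolation=cv2.INTER_CUBIC))
```

```text
[491.73930654   1.57604454 192.34254374] 16.290323320133417 [ 0.37261129 -0.77560113  0.37689756]
```

View pics/w5.png

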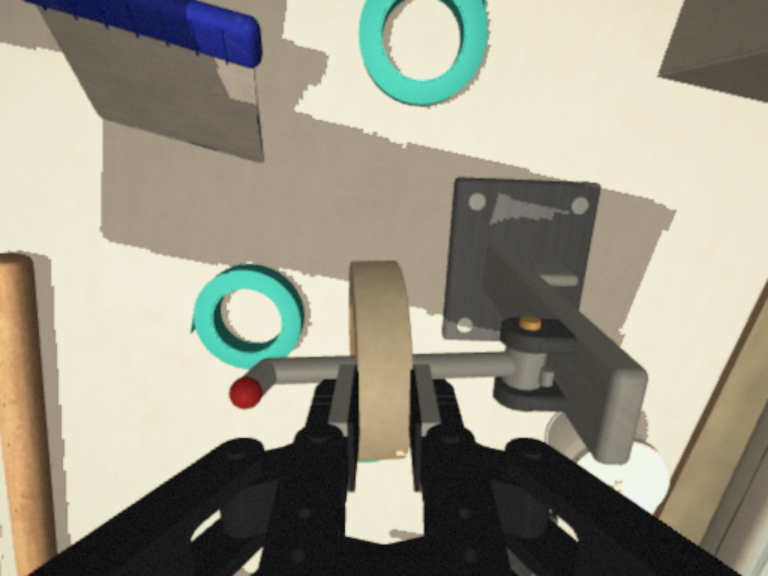

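View pics/s5c.png

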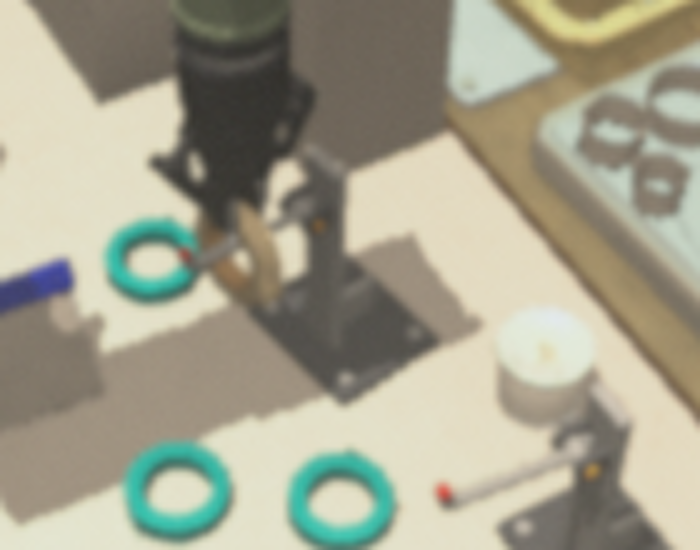

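The roll is held (opening 16.3 mm) and lifted with the bar free in the hole. I raise it so that bar and lip are centred in the hole, then slide it off along the bar.

>>> arm_command([
  {"grip": -1,"linear": [0,0,0.18],"delta_rot": [0,0,0]},
  {"grip": -1,"linear": [0,0,0.17],"delta_rot": [0,0,0]},
  {"grip": -1,"linear": [-0.18,-0.03,0],"delta_rot": [0,0,0]},
  {"grip": -1,"linear": [-0.18,-0.03,0],"delta_rot": [0,0,0]},
  {"grip": -1,"linear": [-0.18,-0.03,0],"delta_rot": [0,0,0]},
  {"grip": -1,"linear": [-0.18,-0.03,0],"delta_rot": [0,0,0]},
  {"grip": -1,"linear": [-0.18,-0.03,0],"delta_rot": [0,0,0]},
  {"grip": -1,"linear": [-0.18,-0.03,0],"delta_rot": [0,0,0]},
  {"grip": -1,"linear": [-0.18,-0.03,0],"delta_rot": [0,0,0]},
  {"grip": -1,"linear": [-0.25,-0.04,0],"delta_rot": [0,0,0]},
])

```text
clock: 9.3
tcp_pos: [400.4, -13.5, 213.3]
tool_rot: [-0.073, 0.703, 0.073, 0.703]
ft_force: [0.9, 0.6, -0.2]
grip_width: 16.3
```

Run:
```python
from h import *
o=arm.observe(); print(o['tcp_pos'],o['grip_width'],o['ft_force']); snap('wrist','w6')
s=snap('scene','s6'); cv2.imwrite('pics/s6c.png',cv2.resize(s[150:260,200:340,::-1],None,fx=5,fy=5,interpolation=cv2.INTER_CUBIC))
```

```text
[400.40261356 -13.47774288 213.33126908] 16.29782177692609 [ 0.85833942  0.59950137 -0.19197581]
```

View pics/w6.png

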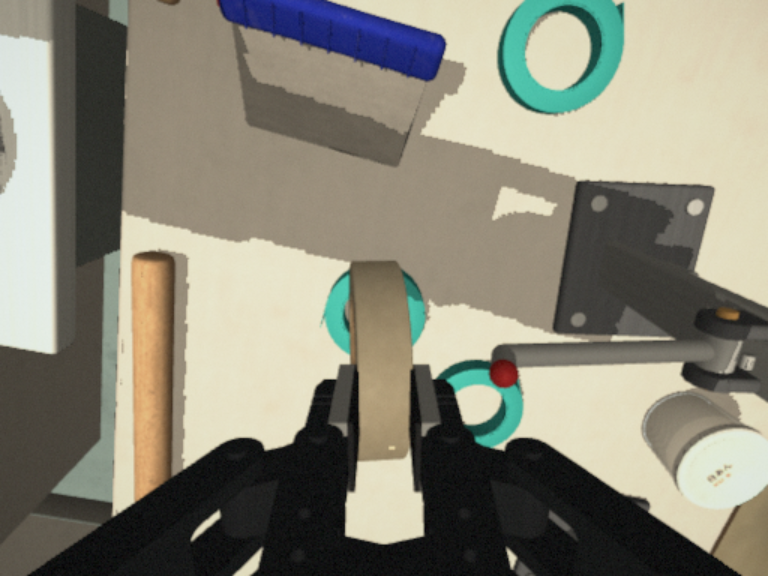

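View pics/s6c.png

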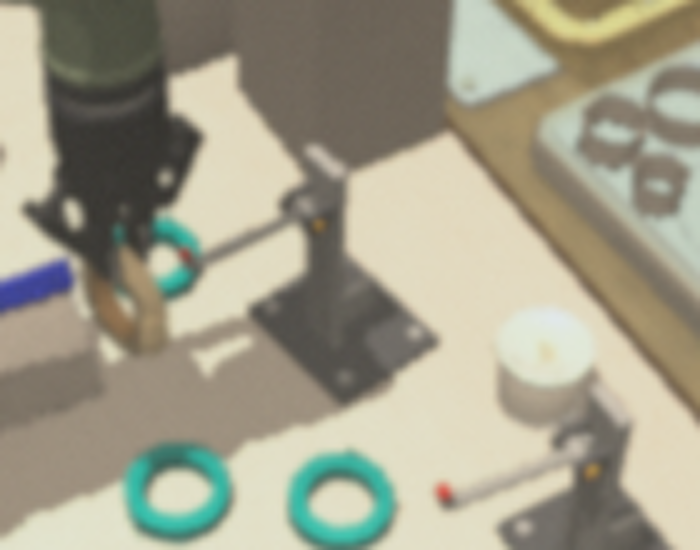

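The roll is clear of hook a and held upright. Now I refine hook b's open tip position and the roll's offset in the fingers.

Run:
```python
from h import *
def red(im,c,near):
    hsv=cv2.cvtColor(im,cv2.COLOR_RGB2HSV); m=(((hsv[...,0]<9)|(hsv[...,0]>168))&(hsv[...,1]>90)&(hsv[...,2]>60)).astype('uint8')
    k,l,st,ce=cv2.connectedComponentsWithStats(m); 
    return min([(np.linalg.norm(ce[i]-near),ce[i].round(1).tolist(),int(st[i,4])) for i in range(1,k)])
im=snap('top','t6'); T=cal('top');S=cal('scene')
s=cv2.imread('pics/s6_raw.png')[:,:,::-1]
e=np.array([497.8,-255.5,194.6]); a=red(im,T,proj(T,e)); b=red(s,S,proj(S,e)); print(a,b,tri([(T,a[1]),(S,b[1])]))
e=np.array([448.2,-7,194.6]); a=red(im,T,proj(T,e)); b=red(s,S,proj(S,e)); print(a,b)
c=cal('wrist'); tc=arm.observe()['tcp_pos']
th=np.radians(np.arange(0,360,2))
# ring outline, yaw 12
for dz in (-25,-28,-31):
  for side in (-9,9):
    pts=np.array([proj(c,tc+np.array([0,0,dz])+side*np.array([.978,.208,0])+39*np.cos(t)*np.array([-.208,.978,0])+39*np.sin(t)*np.array([0,0,1]))*1.5 for t in th])
    print(dz,side,'rows',pts[:,1].min().round(),pts[:,1].max().round())
```

```text
(np.float64(0.335407659187224), [336.1, 193.9], 8) (np.float64(0.44166074236249475), [288.1, 247.9], 8) (array([ 497.96224762, -254.83732745,  192.36314575]), [0.8, 0.8])
(np.float64(84.3669098429515), [336.1, 193.9], 8) (np.float64(0.7016404387216519), [236.7, 200.3], 3)
-25 -9 rows 257.0 461.0
-25 9 rows 256.0 461.0
-28 -9 rows 255.0 456.0
-28 9 rows 255.0 456.0
-31 -9 rows 253.0 451.0
-31 9 rows 253.0 451.0
```

>>> arm_command([
  {"grip": -1,"linear": [0,-0.3,0.02],"delta_rot": [0,0,-0.2]},
  {"grip": -1,"linear": [0.15,-0.62,0],"delta_rot": [0,0,-0.2]},
  {"grip": -1,"linear": [0.15,-0.62,0],"delta_rot": [0,0,-0.2]},
  {"grip": -1,"linear": [0.15,-0.62,0],"delta_rot": [0,0,-0.2]},
  {"grip": -1,"linear": [0.15,-0.62,0],"delta_rot": [0,0,-0.2]},
  {"grip": -1,"linear": [0.15,-0.62,0],"delta_rot": [0,0,-0.15]},
  {"grip": -1,"linear": [0.1,-0.4,0],"delta_rot": [0,0,0]},
  {"grip": -1,"linear": [0.06,-0.2,0],"delta_rot": [0,0,0]},
  {"grip": -1,"linear": [0,0,0],"delta_rot": [0,0,0]},
  {"grip": -1,"linear": [0,0,0],"delta_rot": [0,0,0]},
])

```text
clock: 10.7
tcp_pos: [455.4, -252.3, 214.5]
tool_rot: [-0.002, 0.707, 0.002, 0.707]
ft_force: [-0.4, -0.2, -0.9]
grip_width: 16.3
```

Run:
```python
from h import *
o=arm.observe(); print(o['tcp_pos'],o['grip_width'],o['ft_force']); snap('wrist','w7'); c=cal('wrist')
print('tip exp',proj(c,[498,-255.2,193.5])*1.5,R.from_quat(o['tool_rot']).as_matrix()[:,2])
tc=o['tcp_pos']
for d in(0,-2,-4): print(d,[ (proj(c,tc+[0,d+s,-27])*1.5).round() for s in(39,-39)])
s=snap('scene','s7'); cv2.imwrite('pics/s7c.png',cv2.resize(s[170:280,240:380,::-1],None,fx=5,fy=5,interpolation=cv2.INTER_CUBIC))
```

```text
[ 455.44153505 -252.32031821  214.50367089] 16.348172269187145 [-0.39112285 -0.2482022  -0.93192387]
tip exp [492.70222132 368.04680795] [ 9.99982443e-01  5.91643193e-03 -3.30904491e-04]
0 [array([384., 258.]), array([382., 437.])]
-2 [array([384., 264.]), array([382., 441.])]
-4 [array([383., 269.]), array([382., 445.])]
```

View pics/w7.png

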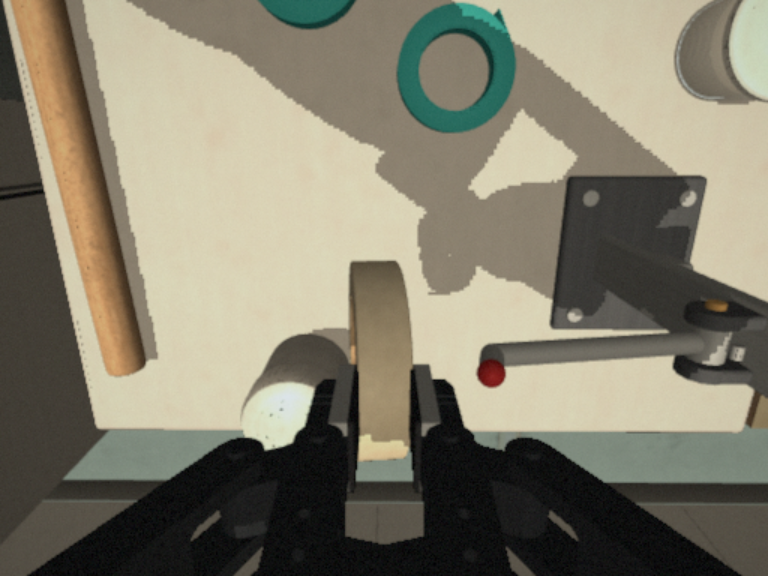

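View pics/s7c.png

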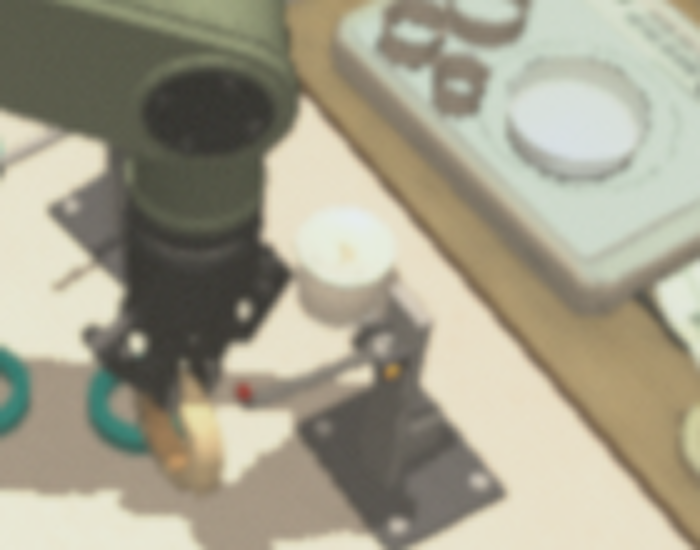

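The red end is at (491,373), within 2 mm of the expected spot and inside the hole's span. I insert.

>>> arm_command([
  {"grip": -1,"linear": [0.18,-0.03,0],"delta_rot": [0,0,0]},
  {"grip": -1,"linear": [0.18,0,0],"delta_rot": [0,0,0]},
  {"grip": -1,"linear": [0.18,0,0],"delta_rot": [0,0,0]},
  {"grip": -1,"linear": [0.18,0,0],"delta_rot": [0,0,0]},
  {"grip": -1,"linear": [0.18,0,0],"delta_rot": [0,0,0]},
  {"grip": -1,"linear": [0.18,0,0],"delta_rot": [0,0,0]},
  {"grip": -1,"linear": [0.18,0,0],"delta_rot": [0,0,0]},
  {"grip": -1,"linear": [0.18,0,0],"delta_rot": [0,0,0]},
  {"grip": -1,"linear": [0.03,0,0],"delta_rot": [0,0,0]},
  {"grip": -1,"linear": [0,0,0],"delta_rot": [0,0,0]},
])

```text
clock: 12.05
tcp_pos: [543.8, -255.1, 214.4]
tool_rot: [-0.002, 0.707, 0.002, 0.707]
ft_force: [-0.6, -0.0, -0.7]
grip_width: 16.3
```

Run:
```python
from h import *
o=arm.observe(); print(o['tcp_pos'],o['grip_width'],o['ft_force']); snap('wrist','w8')
s=snap('scene','s8'); cv2.imwrite('pics/s8c.png',cv2.resize(s[170:280,240:380,::-1],None,fx=5,fy=5,interpolation=cv2.INTER_CUBIC))
```

```text
[ 543.8105325  -255.0886924   214.42550346] 16.27001590437814 [-0.61666311 -0.03526978 -0.70054329]
```

View pics/w8.png

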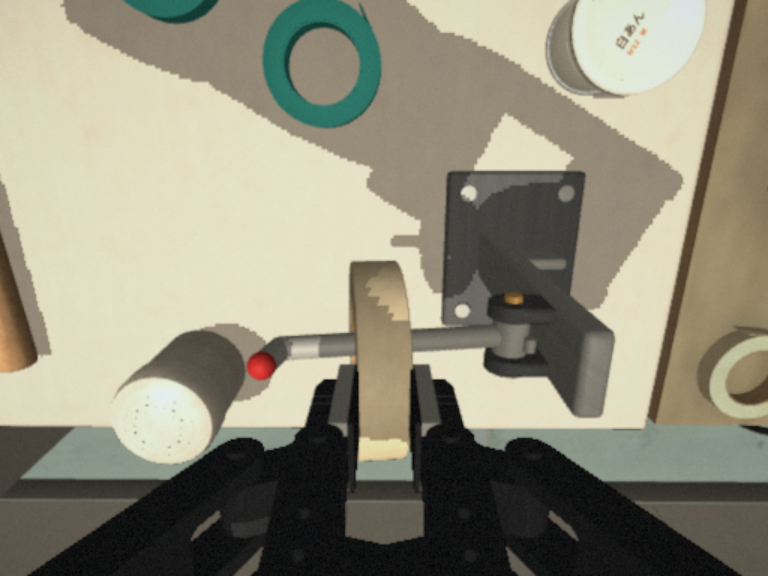

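View pics/s8c.png

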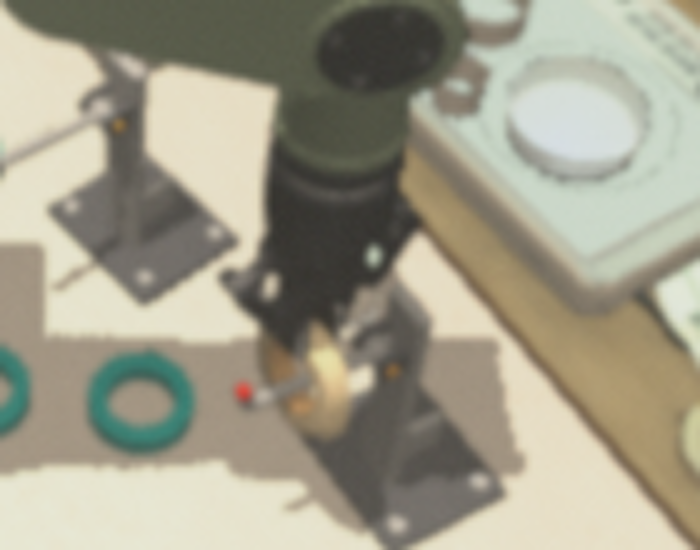

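The bar of hook b passes through the roll, with the red end in front at (261,365). I lower the roll onto the bar and release it with a partial opening.

>>> arm_command([
  {"grip": -1,"linear": [0,0,-0.13],"delta_rot": [0,0,0]},
  {"grip": -1,"linear": [0,0,-0.13],"delta_rot": [0,0,0]},
  {"grip": -1,"linear": [0,0,-0.13],"delta_rot": [0,0,0]},
  {"grip": -1,"linear": [0,0,-0.09],"delta_rot": [0,0,0]},
  {"grip": -1,"linear": [0,0,-0.03],"delta_rot": [0,0,0]},
  {"grip": -1,"linear": [0,0,0],"delta_rot": [0,0,0]},
  {"grip": -0.4,"linear": [0,0,0],"delta_rot": [0,0,0]},
  {"grip": -0.1,"linear": [0,0,0],"delta_rot": [0,0,0]},
  {"grip": -0.1,"linear": [0,0,0],"delta_rot": [0,0,0]},
  {"grip": -0.1,"linear": [0,0,0],"delta_rot": [0,0,0]},
])

```text
clock: 13.4
tcp_pos: [543.9, -255.2, 184.0]
tool_rot: [-0.002, 0.707, 0.002, 0.707]
ft_force: [-0.3, 0.2, 0.0]
grip_width: 38.4
```

Run:
```python
from h import *
o=arm.observe(); print(o['tcp_pos'],o['grip_width'],o['ft_force']); snap('wrist','w9')
```

```text
[ 543.91371192 -255.1763986   184.04668999] 38.40092056179656 [-0.27789977  0.16276352  0.0079746 ]
```

View pics/w9.png

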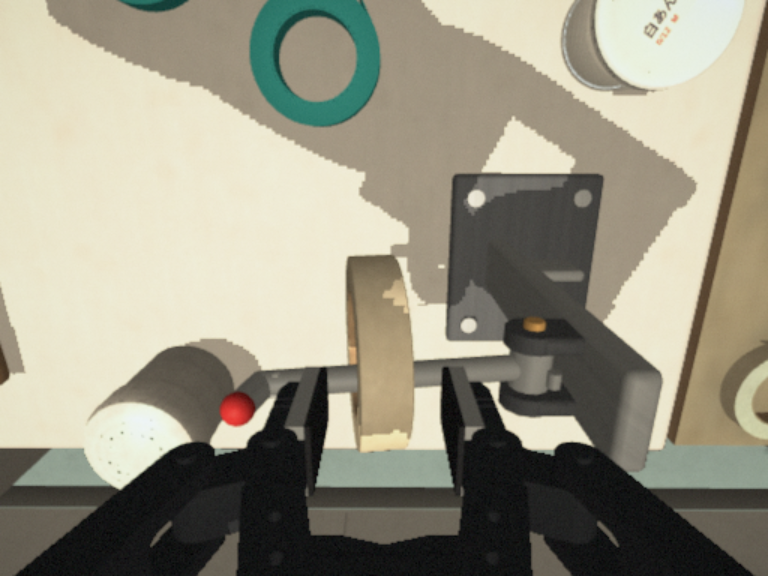

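The roll hangs on hook b, released: pads are clear of the rim on both sides and the force is about zero. I retreat upward, then go to the front of hook a, closing the fingers once clear.

>>> arm_command([
  {"grip": -0.1,"linear": [0,0,0.3],"delta_rot": [0,0,0]},
  {"grip": -0.1,"linear": [0,0,0.8],"delta_rot": [0,0,0]},
  {"grip": -0.1,"linear": [0,0,0.9],"delta_rot": [0,0,0]},
  {"grip": -1,"linear": [-0.3,0.54,0.1],"delta_rot": [0,0,0.15]},
  {"grip": -1,"linear": [-0.4,0.72,0],"delta_rot": [0,0,0.15]},
  {"grip": -1,"linear": [-0.4,0.72,0],"delta_rot": [0,0,0.15]},
  {"grip": -1,"linear": [-0.4,0.72,0],"delta_rot": [0,0,0.15]},
  {"grip": -1,"linear": [-0.4,0.72,0],"delta_rot": [0,0,0.15]},
  {"grip": -1,"linear": [-0.4,0.72,0],"delta_rot": [0,0,0.15]},
  {"grip": -1,"linear": [-0.1,0.18,0],"delta_rot": [0,0,0]},
])

```text
clock: 14.7
tcp_pos: [398.5, 5.7, 310.3]
tool_rot: [-0.058, 0.704, 0.058, 0.705]
ft_force: [1.0, -0.9, -0.2]
grip_width: -0.3
```

>>> arm_command([
  {"grip": -1,"linear": [0,0,0],"delta_rot": [0.89,0.14,0]},
  {"grip": -1,"linear": [0,0,0],"delta_rot": [0.89,0.14,0]},
  {"grip": -1,"linear": [0,0,0],"delta_rot": [0.89,0.14,0]},
  {"grip": -1,"linear": [0,0,0],"delta_rot": [0.89,0.14,0]},
  {"grip": -1,"linear": [0,0,0],"delta_rot": [0.89,0.14,0]},
  {"grip": -1,"linear": [0,0,0],"delta_rot": [0,0,0]},
  {"grip": -1,"linear": [0,0,0],"delta_rot": [0,0,0]},
  {"grip": -1,"linear": [0,0,0],"delta_rot": [0,0,0]},
  {"grip": -1,"linear": [0,0,0],"delta_rot": [0,0,0]},
  {"grip": -1,"linear": [0,0,0],"delta_rot": [0,0,0]},
])

```text
clock: 15.95
tcp_pos: [399.8, 4.5, 310.3]
tool_rot: [0.216, 0.671, 0.323, 0.631]
ft_force: [0.4, 0.7, -0.7]
grip_width: 0.3
```

Run:
```python
from h import *
o=arm.observe(); print(o['tcp_pos'],o['grip_width'],o['ft_force'],o['q'].round(2)); snap('wrist','w10'); c=cal('wrist')
print(R.from_quat(o['tool_rot']).as_matrix().round(2))
s=snap('scene','s10')
for n,p in (('tip',[448.2,-6.3,194.6]),('hinge',[549.8,9.8,165])): print(n,(proj(c,p)*1.5).round())
S=cal('scene');T=cal('top');snap('top','t10')
```

```text
[399.78427795   4.4801778  310.32686237] 0.2921061803002886 [ 0.35902326  0.7289193  -0.73827741] [-0.49  0.19  1.78  0.61  1.69 -0.74]
[[-0.11 -0.12  0.99]
 [ 0.7   0.7   0.16]
 [-0.71  0.71  0.01]]
tip [467. 478.]
hinge [629. 483.]
```

View pics/w10.png

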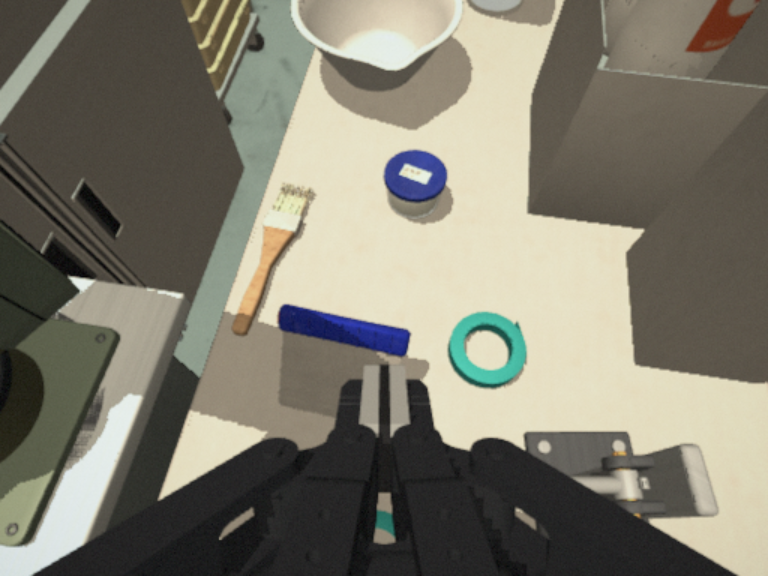

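View pics/s10.png

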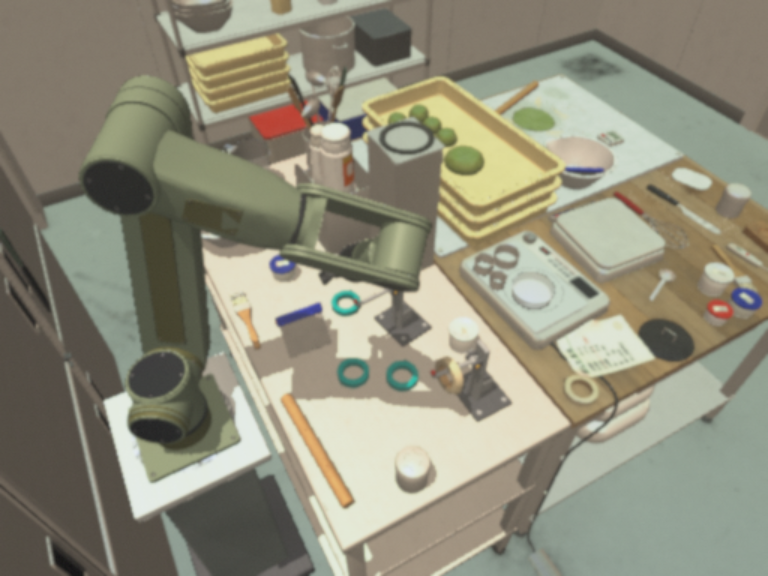

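The tool is tilted 45° with the closed fingers pointing left and down. The roll is visible hanging on hook b at scene (450,375). I lower and slide the fingers under bar a.

>>> arm_command([
  {"grip": -1,"linear": [0,0,-0.8],"delta_rot": [0,0,0]},
  {"grip": -1,"linear": [0,0,-0.8],"delta_rot": [0,0,0]},
  {"grip": -1,"linear": [0,0,-0.8],"delta_rot": [0,0,0]},
  {"grip": -1,"linear": [0,0,-0.8],"delta_rot": [0,0,0]},
  {"grip": -1,"linear": [0.3,0.048,0],"delta_rot": [0,0,0]},
  {"grip": -1,"linear": [0.4,0.063,0],"delta_rot": [0,0,0]},
  {"grip": -1,"linear": [0.4,0.063,0],"delta_rot": [0,0,0]},
  {"grip": -1,"linear": [0.33,0.052,0],"delta_rot": [0,0,0]},
  {"grip": -1,"linear": [0,0,0],"delta_rot": [0,0,0]},
  {"grip": -1,"linear": [0,0,0],"delta_rot": [0,0,0]},
])

```text
clock: 17.35
tcp_pos: [485.8, 17.7, 118.9]
tool_rot: [0.217, 0.671, 0.323, 0.631]
ft_force: [-0.4, 0.2, 0.3]
grip_width: -0.0
```

Run:
```python
from h import *
o=arm.observe(); print(o['tcp_pos'],o['ft_force'],o['q'].round(2)); snap('wrist','w11')
s=snap('scene','s11'); cv2.imwrite('pics/s11c.png',cv2.resize(s[130:260,200:360,::-1],None,fx=4.5,fy=4.5,interpolation=cv2.INTER_CUBIC))
```

```text
[485.78017731  17.69544306 118.93733787] [-0.44719826  0.18198531  0.29408395] [-0.4   0.5   1.86  0.67  1.32 -0.91]
```

View pics/w11.png

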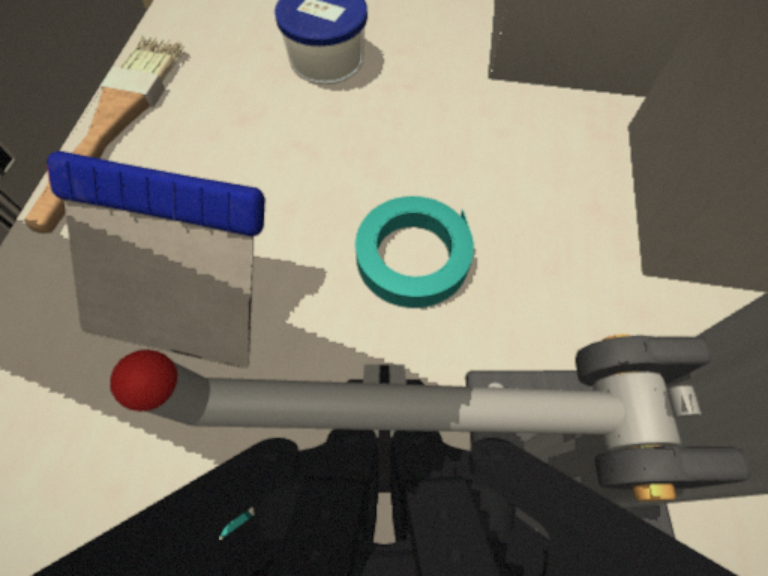

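View pics/s11c.png

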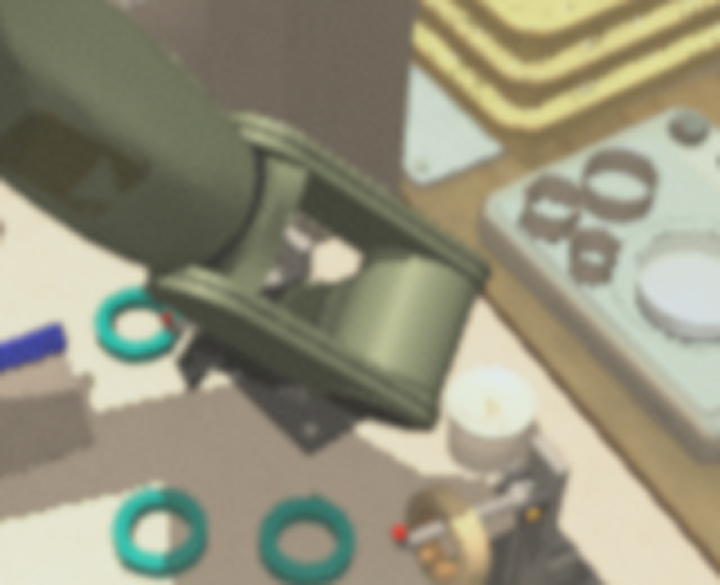

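The fingers lie beneath bar a, which crosses in front of them at row ~405 with the tips just past it. I lift along the arc to about 50° and check.

>>> arm_command([
  {"grip": -1,"linear": [0.02,-0.13,0.1],"delta_rot": [0,0,0]},
  {"grip": -1,"linear": [0,0,0.2],"delta_rot": [0,0,0]},
  {"grip": -1,"linear": [-0.02,0,0.13],"delta_rot": [0,0,0]},
  {"grip": -1,"linear": [-0.02,0,0.13],"delta_rot": [0,0,0]},
  {"grip": -1,"linear": [0,0,0.12],"delta_rot": [0,0,0]},
  {"grip": -1,"linear": [0.02,0,0.12],"delta_rot": [0,0,0]},
  {"grip": -1,"linear": [0.04,0.01,0.12],"delta_rot": [0,0,0]},
  {"grip": -1,"linear": [0.05,0.01,0.12],"delta_rot": [0,0,0]},
  {"grip": -1,"linear": [0,0,0],"delta_rot": [0,0,0]},
  {"grip": -1,"linear": [0,0,0],"delta_rot": [0,0,0]},
])

```text
clock: 18.7
tcp_pos: [490.6, 8.4, 177.9]
tool_rot: [0.215, 0.673, 0.32, 0.631]
ft_force: [0.6, -8.6, -9.8]
grip_width: 0.3
```

Run:
```python
from h import *
o=arm.observe(); print(o['tcp_pos'],o['ft_force'],o['moment']); snap('wrist','w12'); c=cal('wrist')
d=(o['tcp_pos']-[549.8,9.8,0]); print('u,v',d[0]*.988+d[1]*.156,-d[0]*.156+d[1]*.988)
for al in (30,40,50,60,70):
    a=np.radians(al); u=-106*np.cos(a)+15*np.sin(a); z=165+106*np.sin(a)+15*np.cos(a)
    print(al,(proj(c,[549.8+u*.988,9.8+u*.156,z])*1.5).round())
```

```text
[490.55279883   8.35958312 177.94215809] [ 0.58964339 -8.62401249 -9.78280436] [-2.38248546 -0.13564636  0.12810036]
u,v -58.76093978527976 7.81943150021646
30 [273. 361.]
40 [321. 341.]
50 [394. 320.]
60 [493. 301.]
70 [613. 287.]
```

View pics/w12.png

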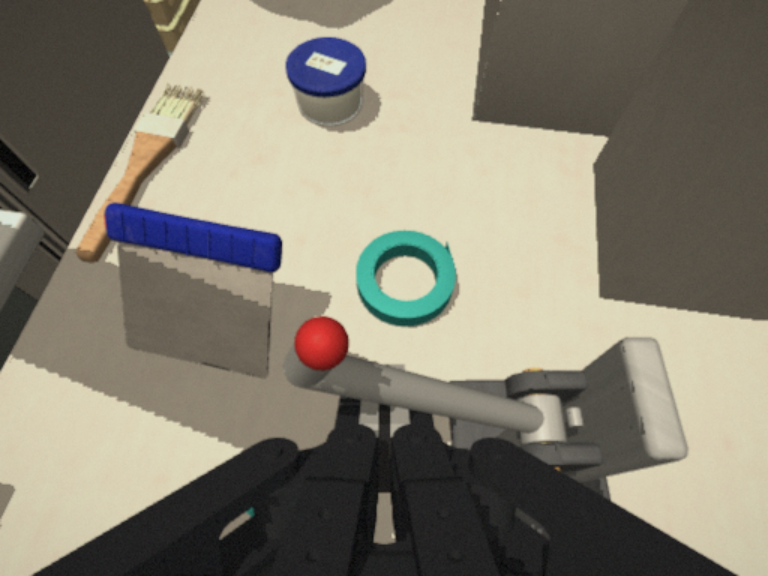

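The ball at (321,343) matches a hook lift of 40° exactly, and the force of about 13 N is as expected. I continue up and rearward to about 80°.

>>> arm_command([
  {"grip": -1,"linear": [0.03,0.05,0.1],"delta_rot": [0,0,0]},
  {"grip": -1,"linear": [0.05,0.01,0.1],"delta_rot": [0,0,0]},
  {"grip": -1,"linear": [0.05,0.01,0.1],"delta_rot": [0,0,0]},
  {"grip": -1,"linear": [0.07,0.01,0.08],"delta_rot": [0,0,0]},
  {"grip": -1,"linear": [0.07,0.01,0.08],"delta_rot": [0,0,0]},
  {"grip": -1,"linear": [0.08,0.01,0.07],"delta_rot": [0,0,0]},
  {"grip": -1,"linear": [0.08,0.01,0.05],"delta_rot": [0,0,0]},
  {"grip": -1,"linear": [0.08,0.01,0.03],"delta_rot": [0,0,0]},
  {"grip": -1,"linear": [0,0,0],"delta_rot": [0,0,0]},
  {"grip": -1,"linear": [0,0,0],"delta_rot": [0,0,0]},
])

```text
clock: 20.0
tcp_pos: [521.5, 18.3, 216.8]
tool_rot: [0.217, 0.671, 0.323, 0.631]
ft_force: [-0.5, -0.2, -0.3]
grip_width: 0.1
```

Run:
```python
from h import *
o=arm.observe(); print(o['tcp_pos'],o['ft_force']); snap('wrist','w13'); c=cal('wrist')
d=(o['tcp_pos']-[549.8,9.8,0]); print('u,v',d[0]*.988+d[1]*.156,-d[0]*.156+d[1]*.988)
for al in (50,60,70,80,90):
    a=np.radians(al); u=-106*np.cos(a)+15*np.sin(a); z=165+106*np.sin(a)+15*np.cos(a)
    print(al,(proj(c,[549.8+u*.988,9.8+u*.156,z])*1.5).round())
```

```text
[521.51629069  18.29828099 216.80045494] [-0.51980626 -0.18845427 -0.32398142]
u,v -26.618572965563697 12.808560273930796
50 [266. 395.]
60 [327. 386.]
70 [403. 380.]
80 [486. 378.]
90 [567. 380.]
```

View pics/w13.png

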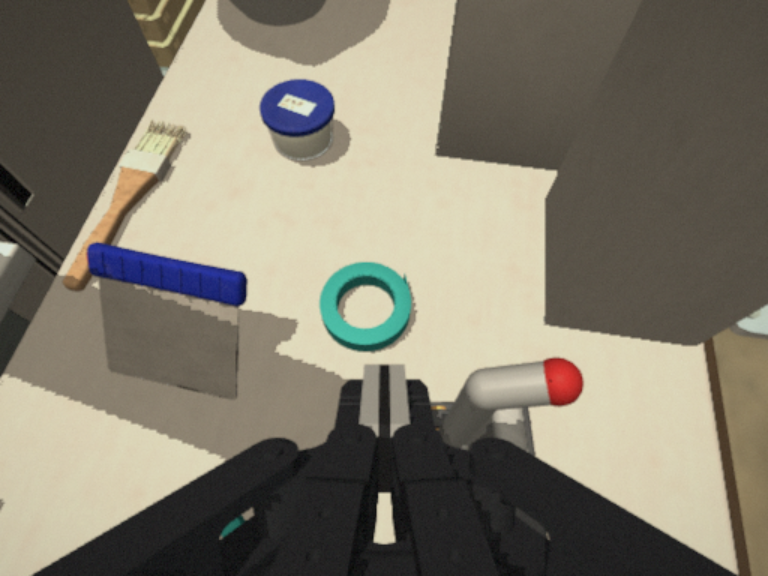

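The hook snapped home: the ball at (563,382) matches 90° (prediction 567,380) and there is no contact force. I retreat to the front and up.

>>> arm_command([
  {"grip": -1,"linear": [-0.2,-0.03,0],"delta_rot": [0,0,0]},
  {"grip": -1,"linear": [-0.5,-0.08,0],"delta_rot": [0,0,0]},
  {"grip": -1,"linear": [-0.6,-0.09,0],"delta_rot": [0,0,0]},
  {"grip": -1,"linear": [-0.6,0,0.5],"delta_rot": [0,0,0]},
  {"grip": -1,"linear": [-0.3,0.5,0.5],"delta_rot": [0,0,0]},
  {"grip": -1,"linear": [0,0.8,0.5],"delta_rot": [0,0,0]},
  {"grip": -1,"linear": [0,0.8,0],"delta_rot": [0,0,0]},
  {"grip": -1,"linear": [0,0.8,0],"delta_rot": [0,0,0]},
  {"grip": -1,"linear": [0,0,0],"delta_rot": [0,0,0]},
  {"grip": -1,"linear": [0,0,0],"delta_rot": [0,0,0]},
])

```text
clock: 21.3
tcp_pos: [389.1, 179.8, 306.8]
tool_rot: [0.217, 0.671, 0.323, 0.631]
ft_force: [-1.0, -0.6, 0.6]
grip_width: 0.1
```

Run:
```python
from h import *
o=arm.observe(); print(o['tcp_pos'],o['ft_force'],abs(o['joint_vel']).max())
T,S=cal('top'),cal('scene')
t=snap('top','t14');s=snap('scene','s14')
cv2.imwrite('pics/s14c.png',cv2.resize(s[150:290,210:360,::-1],None,fx=4.2,fy=4.2,interpolation=cv2.INTER_CUBIC))
cv2.imwrite('pics/t14c.png',cv2.resize(t[130:245,210:385,::-1],None,fx=4.5,fy=4.5,interpolation=cv2.INTER_CUBIC)[:,:790])
def red(im,near):
    hsv=cv2.cvtColor(im,cv2.COLOR_RGB2HSV); m=(((hsv[...,0]<9)|(hsv[...,0]>168))&(hsv[...,1]>90)&(hsv[...,2]>60)).astype('uint8')
    k,l,st,ce=cv2.connectedComponentsWithStats(m); 
    d,c=min((np.linalg.norm(ce[i]-near),tuple(ce[i])) for i in range(1,k)); return round(d,1),c
for n,e in (('A folded',[549.8+15*.988,9.8+15*.156,271]),('B open',[497.8,-255.5,194.6])):
    a=red(t,proj(T,e));b=red(s,proj(S,e)); print(n,a,b,tri([(T,a[1]),(S,b[1])])[0].round(1))
```

```text
[389.08879152 179.8257468  306.75540683] [-0.99832593 -0.61152556  0.57827863] 0.022032105058542122
A folded (np.float64(0.5), (np.float64(248.44444444444446), np.float64(161.33333333333334))) (np.float64(0.4), (np.float64(264.0), np.float64(168.5))) [562.8  11.1 273.4]
B open (np.float64(0.3), (np.float64(336.125), np.float64(193.875))) (np.float64(0.3), (np.float64(288.3333333333333), np.float64(247.88888888888889))) [ 498.4 -255.   192.2]
```

View pics/s14c.png

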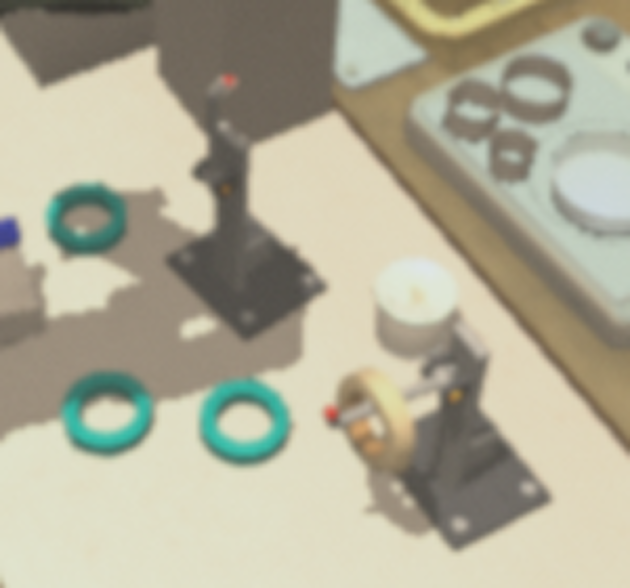

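View pics/t14c.png

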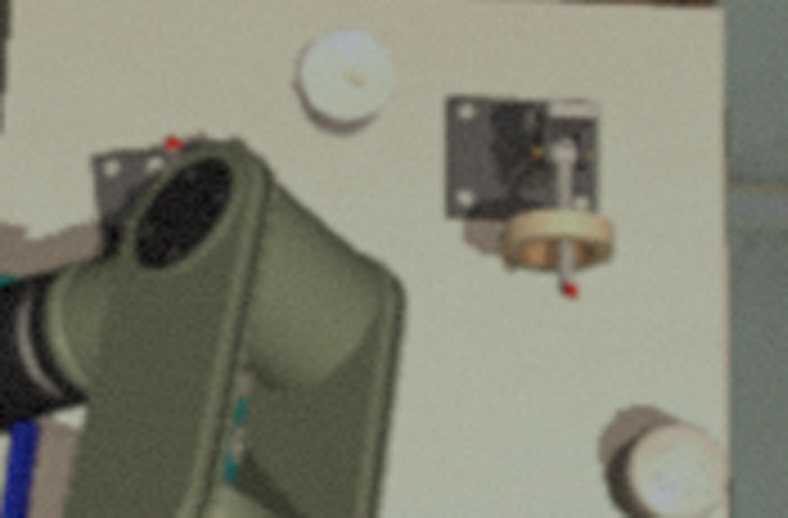

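Hook a stands folded (tip within 0.5 px of the folded prediction in both views). Hook b is open (tip within 0.3 px) with the roll on it, and the robot is clear. I hand it in.

```bash
python3 -c "
from rig import arm
print(arm.sign_off())"
```

```text
the job is handed in; nothing more can be done
None
```

The roll now hangs on hook b, hook a is folded up, and the job was handed in at about 21 s of the 72 s allowed.

**What I did:**
- I pulled hook b's red end to the front with the closed fingers until it sprang open.
- I pinched the roll by its top rim, slid it off hook a, threaded it onto hook b and let it go.
- I then lifted bar a from beneath with the closed fingers, along its arc, until it snapped home.

**Last checks:**
- **Hook a:** its red end was within 0.5 px of the folded prediction in both the scene and top views.
- **Hook b:** its red end was within 0.3 px of the open prediction in both views.
- **Roll:** the pictures show it hanging by its hole on bar b, well behind the lip. I did not measure its final centre.
- **Force:** while lifting bar a, the one reading taken was about 13 N. At the end it was within about 1.5 N of zero, with the arm clear.
- **Shaker and tubs:** they appeared where they had been in the pictures. I did not measure them again.

**Small disagreement:** with a hook open, the two-view height of its red end came out 2 to 5 mm below nominal. With a hook folded it came out 1 to 2 mm above. I put this down to calibration and small-blob error, since the pixel positions themselves matched.

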